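# Slide the tile home in the jig and snap its hold-down lever over

### The arm

A 7-joint arm with a two-finger parallel gripper is mounted at the origin on the work surface. World frame = base frame: x ahead of the robot, y to its left, z up, the work surface at z = 0. Lengths are in m, angles in rad, forces in N, time in s.
With the tool pointing down it reaches from about 0.4 to 0.875 m from the base axis. Payload 6.5 kg.
Tool frame: the origin (TCP) lies at the very end of the fingers, on their centre line; the grasp point (between the pads) lies 19 mm behind it (env.grip_depth is the distance from the TCP to the grasp point, in m); z points along the fingers, y is the line along which they close (so a half turn about z gives the same grasp; the last joint's range is limited). The gripper opens to 88 mm and grips with 3 to 60 N. Pads are 18 mm wide; open, the fingers measure 123 mm over their backs; the gripper's body (75 mm by 187 mm) begins 45 mm behind the grasp point.
Start: joints at [1.275, 0.536, -0.004, 1.538, 0.003, 1.067, -0.071], TCP at [0.148, -0.633, 0.239] pointing down, gripper open.
Joint ranges: [-2.7, 2.7], [-0.37, 2.16], [-1.27, 1.26], [0.24, 2.4], [-1.31, 4.45], [0.19, 1.91], [-2.76, 2.76]. Speed limits (rad/s): [2.39, 2.39, 3.14, 3.14, 3.14, 3.14, 3.14].

### API

Orientations are given as a rotation vector (axis times angle).
In Python, from workcell import env, optics, ticket gives the robot as it stands.
- The arm moves only by the shell command python3 -m creep 'ROWS' [FORCE]. ROWS is text: rows parted by semicolons, each of 5 numbers parted by spaces: the opening, from -1 (shut) to 1 (fully open), so that 0 is half open, then the shift along the tool's x, y, z each as a share of 200 mm, from -1 to 1, then the turn about the tool's z as a share of 45 degrees, from -1 to 1. A call has 1 to 8 rows; each row is the pose to reach, as a shift and turn from the pose commanded when the call began, along the tool's axes at that moment; what a row does not reach only later rows make up. A row lasts 1/12 s, in which the tool goes at most 41.7 mm and 7.16 degrees, less where a joint would pass 70% of its speed; a pose out of reach is approached as far as the arm can. A call with a number of a shift or a turn outside -1 to 1 is refused whole. A call with a gripper value outside its range is refused whole. The fingers move at their own pace and stop on an object; FORCE is the grip in N (left out, the last holds). Time passes only in rows, so rows that repeat a pose let the fingers close. It gives the time, the measured TCP pose, the force, the opening and the grip force at its end, in the units of the state.
- env.sense(): the state, without advancing time (a new reading comes with each control period).
- optics.camera(name): name is "scene" or "side" or "wrist"; returns the picture (420x560x3 uint8, red, green, blue); there is no depth.
- optics.camera_model(name): a dict with "vertical_fov" (degrees; the focal length in pixels is half the picture's height over the tangent of half this angle, whatever the lens; pixels are square), "cx", "cy" (the principal point, pixels), "extrinsics" (4x4, takes a point from camera to world coordinates). Camera axes: x right, y up, looking along -z (the intrinsics and any distortion apply to the point x, -y, -z); pixel columns grow to the right and rows downward; lengths in m; the calibration is good to about 2 mm. A picture is of the moment at which its call begins: read the wrist's pose just before it. camera_model takes no time and is no camera call; for the wrist camera it gives the pose at the moment of the call.
- ticket.close_job(): hands the job in; it is judged then, once.
Trained networks look in the newest picture that a camera, given by its name, has taken for a name from the list of things; names that differ only in an ending like _2 or _b are one class to them, and where a whole thing is asked for, a point or a joint stands for the part that bears it (a point fixed in the world has none). Each returns a list of dicts, best first, with "score" (0 to 1); they miss things now and then, are a little off and sometimes report something else, mostly with a low value. They report only what shows in the picture. A call takes as long as a camera call. They do not tell look-alikes from the thing itself.
- optics.spot_in(camera, thing): "location" ([x, y, z] in m, in world coordinates, good to about 4 mm: the middle of the surface that is visible of it).
- optics.landmark_of(camera, thing): "location" ([x, y, z] in m, in world coordinates, good to about 4 mm: a listed point, or the origin of a listed thing).
The state is a dict: "time": time; "qpos": joint angles; "dq": joint speeds; "effort": joint torques, N m; "tcp_pos": TCP position; "eef_rot": TCP orientation; "force": force on the tool from outside, world axes, zero at the start; "wrist_torque": the same for the moment, N m; "grip_width": opening from 0.0 (shut) to 1.0 (fully open); "gripper_force": force on a finger pad.
Only numpy, scipy, OpenCV 4.12 (cv2) and the standard library are available. Lean on these libraries where they do the work, as an engineer would, in place of code of your own. Each camera call takes 0.05 s, during which the arm holds its last target. There are 200 camera calls.

### The job

Without gripping or lifting anything, push the brown tile that lies in the plywood jig along its guide strips until it rests fully home against the end stop. Then flip the jig's T-headed lever over past its centre, towards the tile, so that it snaps down and its rubber pad holds the tile. Leave everything else on the cabinet where it lies.

Things in the scene. Friction and masses are not known exactly. Their poses are not given: they have to be found in the camera images.
- jig: Clamping jig, fixed on the low plywood cabinet (top 110 mm above the work surface). Origin: on its underside, below the tile's centre when home. x: level, the way the tile slides home, roughly away from the robot; y across; z up. Plywood bed 120 mm wide, x = -120 to +130 mm, its top at z = 12 mm. Guide strips x = -115 to +40 mm, inner faces at y = -42 and +42 mm, 6 mm above the bed.
- jig_stop (a point): Middle of the end stop's face to the tile, at bed level (x = 40, y = 0, z = 12 mm in the jig frame). The stop is a wooden strip right across the bed, 7 mm high, 10 mm thick. Behind it stands the steel lever bracket: x = 50 to 74 mm, |y| below 22 mm, up to 40 mm above the bed.
- tile: Loose brown ceramic tile, 80 x 80 x 9 mm, about 0.13 kg, lying flat on the jig's bed between the guide strips (2 mm free on each side), at the start 30 to 60 mm short of the end stop. Origin: centre of its underside. Home: origin at x = 0, z = 12 mm in the jig frame.
- clamp (a joint): Hold-down lever angle (rad), about jig y. 0: open, handle leaning 40 degrees from upright to jig +x, away from the tile. Grows as the handle swings up and over to jig -x. The heavy head (lever 0.4 kg) tips it back to 0 below about 0.7 (upright); above, it snaps over by itself until its pad stands on the tile at about 1.45 (1.65 with no tile). Pushing the grip over takes about 2 to 3 N at first, less towards upright.
- clamp_pivot (a point): The lever's hinge axis, at its middle: x = 62, y = 0, z = 42 mm in the jig frame (30 mm above the bed).
- clamp_grip (a point): Centre of the lever's T-shaped head: a dark steel bar with round ends, 26 mm diameter, 66 mm long along jig y, at the end of a straight steel rod of 10 mm diameter, 75 mm from the pivot. With the lever open it is at x = 110, y = 0, z = 99.5 mm in the jig frame; nothing stands behind it (to jig +x) as high as the head.
- clamp_pad: Black rubber ball of 12 mm diameter at the tip of the lever's 37 mm nose; origin at its centre. With the lever open it is held above the end stop, 62 mm over the bed; with the lever over it presses on the tile's top with about 5 N, 12 mm in from the edge at the stop.
- bead: Bystander: glass paperweight bead, 42 mm wide, 26 mm high, on the cabinet beside the jig; origin at its underside.
- spatula: Bystander: aluminium spatula, 210 mm long, lying on the cabinet beside the jig; origin at its underside.
- dish: Bystander: white ceramic dish, 110 mm wide, 22 mm high; origin at its underside.
- cup: Bystander: small ceramic cup, 68 mm wide, 55 mm high; origin at its underside.
- jar: Bystander: clear closed jar, 60 mm wide, 70 mm high; origin at its underside.
- corkblock: Bystander: cork sanding block 100 x 60 x 35 mm; origin at its underside.
- strip: Bystander: narrow border tile 120 x 30 x 9 mm at the back of the cabinet top; origin at its underside.
Not all that is in view belongs to the job. What is meant by the tile is not red, and is the smaller of those in its own colour.

How it is judged:
By the outcome, as a careful person would: the job done as asked, in the order asked, and still so for the second after the job is handed in, with the robot touching nothing.
It also fails if it takes over 45 s, if anything falls off the work surface, if the arm or the gripper's body presses on something with over 40 N, if the wrist force passes 120 N, or if a joint passes its speed limit or range.

## Working session

There is one attempt and no reset: what is moved stays moved. The work goes in short steps, Python scripts to look and compute and a shell command to move; the robot and the scene stay as the last step left them, time stands still between calls to the robot, and variables do not carry over. Pictures are saved under pics/ and viewed, at most 10 in all, crops included, and the job is handed in when it is done.

```bash
mkdir -p pics
python3 - <<'E'
from workcell import env, optics
import cv2
s=env.sense(); print({k:s[k] for k in('time','tcp_pos','eef_rot','force','grip_width')})
for c in('scene','side'):
    im=optics.camera(c); cv2.imwrite(f'pics/{c}0.png',im[...,::-1])
    for t in('jig','jig_stop','tile','clamp_pivot','clamp_grip','clamp_pad','bead','spatula'):
        print(c,t,[(round(d['score'],2),[round(float(v),3) for v in d['location']]) for d in optics.landmark_of(c,t)][:3])
E
```

```text
{'time': 0.0, 'tcp_pos': array([ 0.14790396, -0.63232935,  0.2378617 ]), 'eef_rot': array([-3.11921479e+00, -3.60084351e-01,  5.28896999e-04]), 'force': array([-0.04040171,  0.18784855, -0.54024065]), 'grip_width': 1.0042718751406285}
scene jig [(0.71, [0.575, 0.026, 0.112]), (0.35, [0.49, 0.119, 0.11])]
scene jig_stop [(0.69, [0.489, 0.368, 0.111]), (0.57, [0.61, 0.041, 0.119])]
scene tile [(0.76, [0.516, 0.011, 0.118]), (0.71, [0.193, -0.371, 0.003]), (0.57, [0.252, 0.306, -0.002])]
scene clamp_pivot [(0.6, [0.631, 0.042, 0.149])]
scene clamp_grip [(0.9, [0.681, 0.061, 0.21]), (0.32, [0.491, 0.117, 0.111])]
scene clamp_pad [(0.44, [0.617, 0.039, 0.182])]
scene bead [(0.51, [0.49, 0.119, 0.112])]
scene spatula [(0.85, [0.621, -0.076, 0.113])]
side jig [(0.85, [0.576, 0.033, 0.106])]
side jig_stop [(0.61, [0.612, 0.044, 0.122])]
side tile [(0.75, [0.249, 0.306, 0.002]), (0.67, [0.518, 0.015, 0.121]), (0.64, [0.193, -0.372, -0.004])]
side clamp_pivot [(0.67, [0.633, 0.049, 0.156])]
side clamp_grip []
side clamp_pad []
side bead [(0.65, [0.489, 0.114, 0.113])]
side spatula [(0.91, [0.625, -0.078, 0.108]), (0.3, [0.607, 0.043, 0.122])]
```

```bash
ls; python3 -c "
import cv2,numpy as np
a=cv2.imread('pics/scene0.png');b=cv2.imread('pics/side0.png')
cv2.imwrite('pics/both.png',cv2.resize(np.vstack([a,b]),(400,600)))"
```

```text
pics
```

View pics/scene0.png

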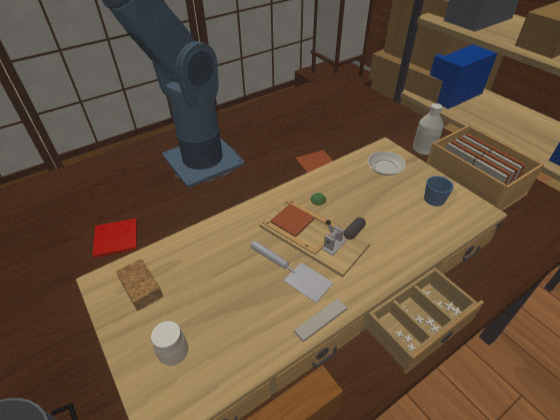

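View pics/side0.png

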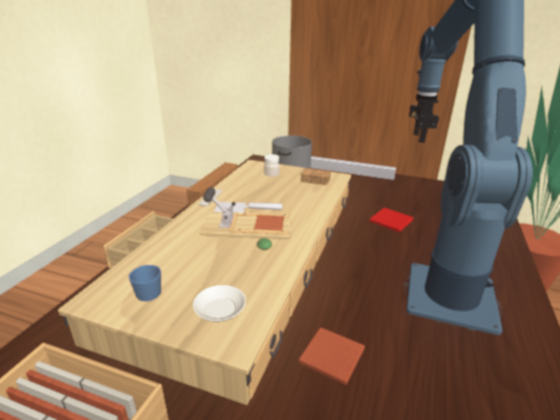

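Brown candidates: (293,220) in the jig, and (315,160) on the work surface, which looks larger. The red tile at (116,237) is excluded by its colour. The one in the jig fits: it's brown, smaller and lies between the guide strips. I'll confirm that in a crop and work out the approach.

```bash
cat > h.py <<'E'
import numpy as np
from scipy.spatial.transform import Rotation as R
from workcell import env
O=np.array([0.575,0.030,0.110]); YAW=0.285
def jig(x,y,z,O=O,yaw=YAW): return O+R.from_rotvec([0,0,yaw]).apply([x,y,z])
def go(p,yaw=YAW):
    s=env.sense(); r=R.from_rotvec(s['eef_rot']); X=r.as_matrix()[:,0]
    d=r.inv().apply(np.array(p)-s['tcp_pos'])
    print('t',round(s['time'],2),'shares',np.round(d/0.2,3),'turn',round(-np.degrees(yaw-np.arctan2(X[1],X[0]))/45,3),'tcp',np.round(s['tcp_pos'],4))
E
python3 - <<'E'
from h import *
import cv2
print(jig(-.13,0,.14)); go(jig(-.13,0,.14))
a=cv2.imread('pics/scene0.png')[140:280,230:390]; cv2.imwrite('pics/crop.png',cv2.resize(a,None,fx=4,fy=4,interpolation=cv2.INTER_CUBIC))
E
```

```text
[ 0.45024399 -0.00655047  0.25      ]
t 0.9 shares [ 2.185 -2.705 -0.057] turn -0.07 tcp [ 0.148  -0.6329  0.2388]
```

View pics/crop.png

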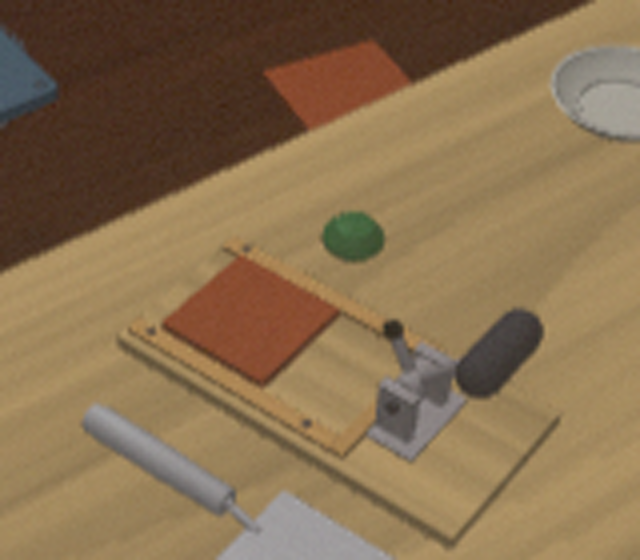

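The crop confirms it: the tile is at crop (250,320) between the guide strips, the lever is open (head at 500,350), and the bigger brown tile is off the cabinet. Now I'll move over with the gripper shut.

```bash
python3 -m creep '-1 0.13 -0.16 -0.06 0; -1 0.26 -0.32 -0.06 0; -1 0.39 -0.48 -0.06 0; -1 0.52 -0.64 -0.06 0; -1 0.55 -0.68 -0.06 0'
python3 -m creep '-1 0.13 -0.16 0 0; -1 0.26 -0.32 0 0; -1 0.39 -0.48 0 0; -1 0.52 -0.64 0 0; -1 0.65 -0.8 0 0; -1 0.75 -0.92 0 0'
python3 -m creep '-1 0.13 -0.16 0 0; -1 0.26 -0.32 0 0; -1 0.39 -0.48 0 0; -1 0.52 -0.64 0 0; -1 0.65 -0.8 0 -0.03; -1 0.75 -0.92 0 -0.07; -1 0.75 -0.92 0 -0.07'
python3 - <<'E'
from h import *
go(jig(-.13,0,.14))
E
```

```text
time: 1.32
tcp_pos: [0.2279, -0.4696, 0.2507]
eef_rot: [-3.117, -0.37, -0.003]
force: [0.6, -0.4, -0.4]
grip_width: 0.646
gripper_force: 0.0
time: 1.82
tcp_pos: [0.3294, -0.2594, 0.251]
eef_rot: [3.12, 0.363, 0.001]
force: [-0.3, 0.0, -0.1]
grip_width: 0.19
gripper_force: 0.0
time: 2.4
tcp_pos: [0.4353, -0.0426, 0.2515]
eef_rot: [-3.105, -0.461, -0.006]
force: [0.2, 0.4, 0.5]
grip_width: 0.006
gripper_force: 0.0
t 2.4 shares [ 0.124 -0.151  0.008] turn 0.013 tcp [ 0.4353 -0.0426  0.2515]
```

```bash
python3 -m creep '-1 0.06 -0.08 0 0; -1 0.124 -0.151 0 0; -1 0.124 -0.151 0 0'
python3 - <<'E'
from h import *
from workcell import optics
import cv2
im=optics.camera('wrist'); cv2.imwrite('pics/w1.png',im[...,::-1])
for t in('jig','jig_stop','tile','clamp_pivot','clamp_grip','clamp_pad','bead'):
    for f in(optics.landmark_of,):
        print(t,[(round(d['score'],2),[round(float(v),4) for v in d['location']]) for d in f('wrist',t)][:3])
m=optics.camera_model('wrist'); print(m)
go(jig(-.13,0,.14))
E
```

```text
time: 2.65
tcp_pos: [0.4492, -0.0101, 0.2511]
eef_rot: [-3.108, -0.451, -0.003]
force: [0.3, -0.0, 0.1]
grip_width: 0.004
gripper_force: 0.0
jig [(0.6, [0.5779, 0.0294, 0.1076])]
jig_stop []
tile [(0.95, [0.1883, -0.3686, 0.0027]), (0.86, [0.5189, 0.0109, 0.1257]), (0.56, [0.2559, 0.3049, -0.0035])]
clamp_pivot []
clamp_grip []
clamp_pad []
bead [(0.76, [0.4896, 0.1138, 0.1088])]
{'vertical_fov': 71.03896641825311, 'cx': 280.603784482753, 'cy': 209.65220697695898, 'extrinsics': array([[ 2.79130895e-01,  9.09642028e-01,  3.07631801e-01,
         5.27975595e-01],
       [-9.60252920e-01,  2.64593434e-01,  8.89080675e-02,
         9.34544216e-03],
       [-5.22840008e-04, -3.20221324e-01,  9.47342615e-01,
         3.96797639e-01],
       [ 0.00000000e+00,  0.00000000e+00,  0.00000000e+00,
         1.00000000e+00]])}
t 3.05 shares [ 0.023 -0.031  0.004] turn -0.002 tcp [ 0.4475 -0.0137  0.2507]
```

View pics/w1.png

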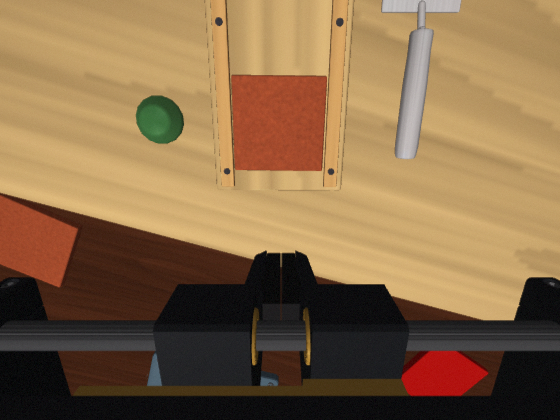

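The wrist view shows the tile at pixels (231–327, 75–171), its rear edge at row 171 and the bed's rear edge at row 189. The jig's axes nearly match the tool's.

```bash
cat >> h.py <<'E'
def px(m,u,v,z):
    f=210/np.tan(np.radians(m['vertical_fov']/2)); E=m['extrinsics']
    d=E[:3,:3]@np.array([(u-m['cx'])/f,-(v-m['cy'])/f,-1]); return E[:3,3]+d*(z-E[2,3])/d[2]
E
python3 - <<'E'
from h import *
from workcell import optics
m=optics.camera_model('wrist')
Ri=R.from_rotvec([0,0,-YAW])
for n,u,v,z in[('tl',232,76,.131),('tr',327,76,.131),('br',325,171,.131),('bl',231,171,.131),('bedL',216,189,.122),('bedR',341,190,.122),('screwL',227,171,.128),('screwR',331,171,.128),('screwL2',219,21,.128),('screwR2',340,21,.128)]:
    p=px(m,u,v,z); print(n,np.round(p,4),'jig',np.round(Ri.apply(p-O),4))
go(jig(-.122,0,.14))
E
```

```text
tl [0.5424 0.0555 0.131 ] jig [-0.0241  0.0337  0.021 ]
tr [ 0.5644 -0.0199  0.131 ] jig [-0.0242 -0.0449  0.021 ]
br [ 0.4888 -0.0441  0.131 ] jig [-0.1036 -0.0469  0.021 ]
bl [0.4648 0.0383 0.131 ] jig [-0.1034  0.0389  0.021 ]
bedL [0.4415 0.0492 0.122 ] jig [-0.1227  0.0559  0.012 ]
bedR [ 0.4742 -0.0668  0.122 ] jig [-0.1239 -0.0645  0.012 ]
screwL [0.463  0.0422 0.128 ] jig [-0.104   0.0432  0.018 ]
screwR [ 0.4899 -0.05    0.128 ] jig [-0.1042 -0.0529  0.018 ]
screwL2 [0.5786 0.0751 0.128 ] jig [0.0162 0.0422 0.018 ]
screwR2 [ 0.6054 -0.017   0.128 ] jig [ 0.0159 -0.0537  0.018 ]
t 3.05 shares [ 0.063 -0.031  0.004] turn -0.002 tcp [ 0.4475 -0.0137  0.2507]
```

```bash
sed -i 's/^O=.*/O=np.array([0.5745,0.027,0.110])/' h.py
python3 - <<'E'
from h import *
go(jig(-.123,0,.0165))
E
```

```text
Traceback (most recent call last):
  File "h.py", line 5, in <module>
    def jig(x,y,z,O=O,yaw=YAW): return O+R.from_rotvec([0,0,yaw]).apply([x,y,z])
                          ^^^
NameError: name 'YAW' is not defined
```

```bash
sed -i 's/^O=.*/O=np.array([0.5745,0.027,0.110]); YAW=0.285/' h.py
python3 - <<'E'
from h import *
go(jig(-.123,0,.0165))
E
```

```text
t 3.05 shares [ 0.052 -0.017  0.621] turn -0.002 tcp [ 0.4475 -0.0137  0.2507]
```

```bash
python3 -m creep '-1 0.05 -0.02 0.15 0; -1 0.05 -0.02 0.3 0; -1 0.05 -0.02 0.45 0; -1 0.05 -0.02 0.55 0; -1 0.05 -0.02 0.58 0; -1 0.05 -0.02 0.6 0; -1 0.05 -0.02 0.61 0; -1 0.05 -0.02 0.61 0'
python3 - <<'E'
from h import *
from workcell import optics
import cv2
im=optics.camera('wrist'); cv2.imwrite('pics/w2.png',im[...,::-1])
go(jig(-.123,0,.0165)); go(jig(-.049,0,.0165))
print(env.sense()['force'])
E
```

```text
time: 3.72
tcp_pos: [0.457, -0.0063, 0.1295]
eef_rot: [3.11, 0.445, 0.002]
force: [1.2, 0.4, 0.1]
grip_width: 0.011
gripper_force: 0.0
t 3.77 shares [-0.005  0.005  0.016] turn -0.001 tcp [ 0.4571 -0.0063  0.1297]
t 3.77 shares [0.365 0.005 0.017] turn -0.001 tcp [ 0.4571 -0.0063  0.1297]
[ 0.64127168  1.12664903 -0.14208899]
```

View pics/w2.png

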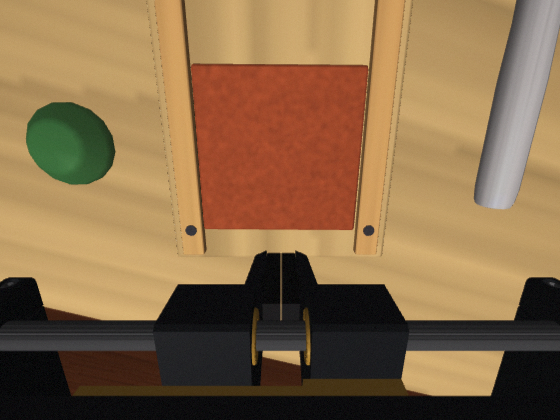

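The finger is shut and centred (column 281, against the tile's rear edge centre at about 279) just behind the tile. I'll push in stages.

```bash
python3 -m creep '-1 0.02 0 0.016 0; -1 0.06 0 0.016 0; -1 0.1 0 0.016 0; -1 0.14 0 0.016 0; -1 0.18 0 0.016 0; -1 0.22 0 0.016 0; -1 0.26 0 0.016 0; -1 0.29 0 0.016 0'
python3 -m creep '-1 0.01 0 0 0; -1 0.02 0 0 0; -1 0.03 0 0 0; -1 0.04 0 0 0; -1 0.04 0 0 0'
python3 - <<'E'
from h import *
go(jig(-.049,0,.0145))
E
```

```text
time: 4.43
tcp_pos: [0.5131, 0.0106, 0.1255]
eef_rot: [-3.11, -0.446, -0.001]
force: [-1.1, -0.1, -0.4]
grip_width: 0.007
gripper_force: 0.5
time: 4.85
tcp_pos: [0.5199, 0.0125, 0.1255]
eef_rot: [-3.11, -0.446, -0.001]
force: [0.3, -0.8, -0.7]
grip_width: 0.006
gripper_force: 0.0
t 4.85 shares [0.038 0.007 0.005] turn -0.0 tcp [0.5199 0.0125 0.1255]
```

Close to the stop now, so small steps while watching the force.

```bash
for i in 1; do python3 -m creep '-1 0.01 0 0 0; -1 0.02 0 0 0; -1 0.02 0 0 0'; done
python3 -m creep '-1 0.01 0 0 0; -1 0.02 0 0 0; -1 0.02 0 0 0' | head -4
```

```text
time: 5.1
tcp_pos: [0.5239, 0.0136, 0.1256]
eef_rot: [-3.11, -0.446, -0.001]
force: [-0.2, 0.9, -0.2]
grip_width: 0.009
gripper_force: 0.0
time: 5.35
tcp_pos: [0.5257, 0.0142, 0.1251]
eef_rot: [3.109, 0.446, -0.006]
force: [-4.5, -0.9, 3.4]
```

```bash
python3 -m creep '-1 0.01 0 0 0; -1 0.015 0 0 0; -1 0.015 0 0 0' | head -4
python3 - <<'E'
from h import *
from workcell import optics
import cv2
im=optics.camera('wrist'); cv2.imwrite('pics/w3.png',im[...,::-1])
go(jig(-.049,0,.0145))
for c in ('wrist','scene','side'):
    if c!='wrist': optics.camera(c)
    for t in('tile','jig_stop'): print(c,t,[(round(d['score'],2),np.round(R.from_rotvec([0,0,-YAW]).apply(np.array(d['location'])-O),3)) for d in optics.landmark_of(c,t) if d['location'][0]>.4])
E
```

```text
time: 5.6
tcp_pos: [0.5258, 0.0141, 0.1246]
eef_rot: [3.108, 0.445, -0.015]
force: [-12.5, -2.6, 9.3]
t 5.65 shares [0.007 0.007 0.001] turn -0.001 tcp [0.5258 0.0141 0.1246]
wrist tile [(0.63, array([0.001, 0.002, 0.015]))]
wrist jig_stop [(0.63, array([0.044, 0.003, 0.017]))]
scene tile [(0.83, array([-0.003, -0.002,  0.008]))]
scene jig_stop [(0.89, array([0.038, 0.001, 0.012]))]
side tile [(0.73, array([0.104, 0.004, 0.099])), (0.7, array([0.004, 0.005, 0.011]))]
side jig_stop [(0.77, array([0.043, 0.005, 0.007]))]
```

View pics/w3.png

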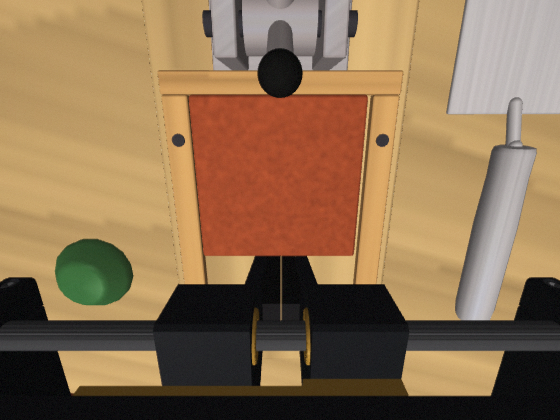

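The tile's front edge (row 95) is flush with the stop all the way across, and the force rose to 12 N with no motion, so the tile is home. Next: back off, rise, and go over the lever.

```bash
python3 -m creep '-1 -0.03 0 0 0; -1 -0.1 0 0 0; -1 -0.1 0 -0.1 0; -1 -0.1 0 -0.3 0; -1 -0.1 0 -0.5 0; -1 -0.1 0 -0.7 0; -1 -0.1 0 -0.76 0; -1 -0.1 0 -0.76 0'
python3 - <<'E'
from h import *
go(jig(.152,0,.17))
E
```

```text
time: 6.72
tcp_pos: [0.5137, 0.0103, 0.2817]
eef_rot: [3.109, 0.446, 0.014]
force: [-0.0, 0.2, -0.0]
grip_width: 0.003
gripper_force: 0.0
t 6.72 shares [1.075 0.005 0.017] turn -0.0 tcp [0.5137 0.0103 0.2817]
```

```bash
python3 -m creep '-1 0.15 0 0 0; -1 0.35 0 0 0; -1 0.55 0 0 0; -1 0.75 0 0 0; -1 0.9 0 0 0; -1 1 0 0 0; -1 1 0 0 0'|head -2
python3 -m creep '-1 0.07 0 0 0; -1 0.07 0 0 0; -1 0.07 0 0 0'|head -2
python3 - <<'E'
from h import *
from workcell import optics
for c in ('scene','side'):
    optics.camera(c)
    for t in('clamp_grip','tile'): print(c,t,[(round(d['score'],2),np.round(R.from_rotvec([0,0,-YAW]).apply(np.array(d['location'])-O),3)) for d in optics.landmark_of(c,t) if d['location'][0]>.4])
go(jig(.152,0,.085));go(jig(.068,0,.085))
E
```

```text
time: 7.3
tcp_pos: [0.705, 0.068, 0.2744]
time: 7.55
tcp_pos: [0.7156, 0.07, 0.2761]
scene clamp_grip [(0.83, array([ 0.111, -0.   ,  0.098]))]
scene tile [(0.58, array([-0.   ,  0.002,  0.011]))]
side clamp_grip [(0.67, array([0.11 , 0.003, 0.095]))]
side tile [(0.92, array([0.003, 0.003, 0.008])), (0.7, array([ 0.002,  0.006, -0.004]))]
t 7.85 shares [0.021 0.006 0.414] turn -0.001 tcp [0.7159 0.0696 0.2777]
t 7.85 shares [-0.399  0.006  0.414] turn -0.001 tcp [0.7159 0.0696 0.2777]
```

Head found at jig (110, 0, 97), matching the open position. I'll go down behind it, then push slowly.

```bash
python3 -m creep '-1 0.02 0 0 0; -1 0.02 0 0.12 0; -1 0.02 0 0.24 0; -1 0.02 0 0.34 0; -1 0.02 0 0.41 0; -1 0.02 0 0.41 0; -1 0.02 0 0.41 0'
python3 -m creep '-1 -0.04 0 0 0; -1 -0.08 0 0 0; -1 -0.12 0 0 0; -1 -0.15 0 0 0; -1 -0.18 0 0 0; -1 -0.21 0 0 0; -1 -0.24 0 0 0; -1 -0.24 0 0 0'
python3 - <<'E'
from h import *
from workcell import optics
import cv2
go(jig(.068,0,.085))
im=optics.camera('side'); cv2.imwrite('pics/s4.png',cv2.resize(im[160:280,160:320,::-1],None,fx=4,fy=4,interpolation=cv2.INTER_CUBIC))
E
```

```text
time: 8.43
tcp_pos: [0.7201, 0.0711, 0.1953]
eef_rot: [-3.11, -0.446, 0.001]
force: [-0.6, -0.3, 0.6]
grip_width: 0.006
gripper_force: 0.0
time: 9.1
tcp_pos: [0.6733, 0.0571, 0.1964]
eef_rot: [3.109, 0.445, -0.0]
force: [0.6, 0.3, 1.0]
grip_width: 0.004
gripper_force: 0.1
t 9.1 shares [-0.177  0.006  0.007] turn -0.001 tcp [0.6733 0.0571 0.1964]
```

View pics/s4.png

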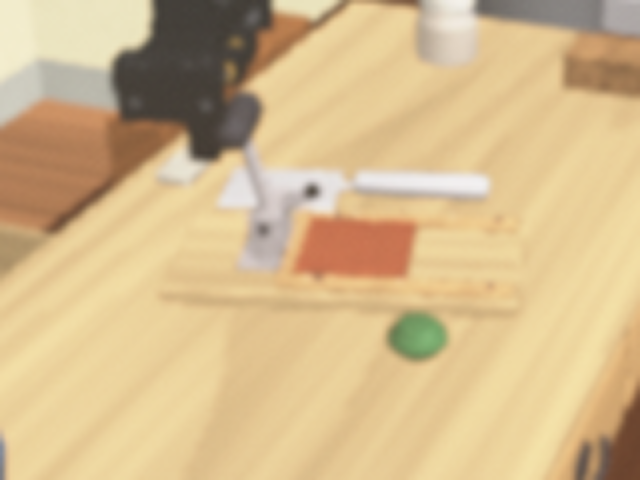

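The finger bears on the head (crop 240,120) and the lever is rising towards upright. I'll push on past centre, then back away.

```bash
python3 -m creep '-1 -0.03 0 0 0; -1 -0.06 0 0 0; -1 -0.09 0 0 0; -1 -0.12 0 0 0; -1 -0.15 0 0 0; -1 -0.18 0 0 0; -1 -0.18 0 0 0; -1 -0.18 0 0 0'
python3 -m creep '-1 0.05 0 0 0; -1 0.15 0 0 0; -1 0.15 0 -0.15 0; -1 0.15 0 -0.35 0; -1 0.15 0 -0.55 0; -1 0.15 0 -0.6 0; -1 0.15 0 -0.6 0'
python3 - <<'E'
from h import *
from workcell import optics
import cv2
im=optics.camera('side'); a=cv2.resize(im[160:280,160:320,::-1],(400,300),interpolation=cv2.INTER_CUBIC)
im=optics.camera('scene'); b=cv2.resize(im[180:285,230:370,::-1],(400,300),interpolation=cv2.INTER_CUBIC)
cv2.imwrite('pics/f.png',cv2.hconcat([a,b]))
for t in('clamp_grip','clamp_pad','tile'): print(t,[(round(d['score'],2),np.round(R.from_rotvec([0,0,-YAW]).apply(np.array(d['location'])-O),3)) for d in optics.landmark_of('scene',t) if d['location'][0]>.4])
E
```

```text
time: 9.82
tcp_pos: [0.6393, 0.0472, 0.1956]
eef_rot: [3.11, 0.446, -0.0]
force: [-0.8, 0.0, 0.0]
grip_width: 0.004
gripper_force: 0.0
time: 10.4
tcp_pos: [0.6706, 0.0567, 0.3201]
eef_rot: [-3.11, -0.446, -0.012]
force: [0.4, -0.4, -0.7]
grip_width: 0.006
gripper_force: 0.0
clamp_grip [(0.57, array([0.011, 0.001, 0.093]))]
clamp_pad [(0.32, array([ 0.181,  0.311, -0.003]))]
tile [(0.93, array([-0.002, -0.   ,  0.009])), (0.53, array([0.002, 0.002, 0.002]))]
```

View pics/f.png

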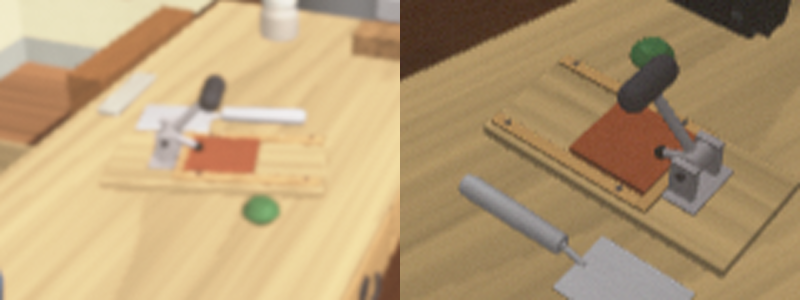

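The lever has snapped over with its head at jig (11, 1, 93), which matches about 1.45 rad. The pad stands on the tile, the tile is flush with the stop, and the robot is clear. Handing in.

```bash
python3 -c "
from workcell import ticket
print(ticket.close_job())"
```

```text
the job is handed in; nothing more can be done
None
```

I pushed the brown tile home against the end stop, then flipped the lever over so its pad holds the tile. The robot was clear of everything and nothing else was touched; I handed the job in at about 10.5 s, and the result wasn't shown.

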